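# Put a returned manifold block back in the sloped picking rack

## Robot

A 6-joint arm with a two-finger parallel gripper is mounted at the origin on the work surface. World frame = base frame: x ahead of the robot, y to its left, z up, the work surface at z = 0. Lengths are in mm, angles in rad, forces in N, time in s.
With the tool pointing down it reaches from about 275 to 750 mm from the base axis. Payload 10.2 kg.
Tool frame: the origin (TCP) lies between the finger pads; the fingertips stand 22 mm ahead of it and the grasp point (between the pads) lies 3 mm ahead of it (ctrl.nose_length is the distance from the TCP to the fingertips, in mm); y points along the fingers, z is the direction in which the jaws open and shut, and the axes are right-handed (so a half turn about y gives the same grasp; the last joint's range is limited). The gripper opens to 85 mm and grips with 20 to 120 N. Pads are 22 mm wide; open, the fingers measure 114 mm over their backs; the gripper's body (76 mm by 85 mm) begins 54 mm behind the grasp point. The pads swing forward as they close: fully open they stand 13 mm farther back than shut.
Start: joints at [-1.369, 0.313, 1.498, -0, 1.331, -0.223], TCP at [216.361, -478.35, 253.294] pointing down, gripper open.
Joint ranges: [-2.94, 2.94], [-0.97, 2.17], [0.19, 2.56], [-1.23, 4.37], [0.02, 3.11], [-2.88, 2.88]. Speed limits (rad/s): [2.39, 2.39, 3.01, 3.14, 3.14, 3.14].

## Interface

Orientations are given as a unit quaternion [w, x, y, z].
In Python, from rig import ctrl, eyes, models gives the robot as it stands.
- The arm moves only by the shell command python3 -m crank 'ROWS' [FORCE]. ROWS is JSON, a list of rows, each an object with "dp": the shift along the tool's x, y, z in mm, a list of three; "roll": the turn about the tool's y in rad; "gripper": the closure in counts, from 0 (fully open) to 255 (shut). A call has 1 to 10 rows; each row is the pose to reach, as a shift and turn from the pose commanded when the call began, along the tool's axes at that moment; what a row does not reach only later rows make up. A row lasts 1/12 s, in which the tool goes at most 41.7 mm and 7.16 degrees, less where a joint would pass 70% of its speed; a pose out of reach is approached as far as the arm can. A call with a gripper value outside its range is refused whole. The fingers move at their own pace and stop on an object; FORCE is the grip in N (left out, the last holds). Time passes only in rows, so rows that repeat a pose let the fingers close. It gives the time, the measured TCP pose, the force and the opening at its end, in the units of the state.
- ctrl.sense(): the state, without advancing time (a new reading comes with each control period).
- eyes.capture(name): name is "side" or "top"; returns a dict with "color" (420x560x3 uint8, red, green, blue), "fx", "fy", "cx", "cy" (pixels), "R" (3x3) and "t" (3): a world point X has camera coordinates R X + t. Camera axes: x right, y down, z forward; pixel columns grow to the right and rows downward; lengths in mm; the calibration is good to about 2 mm. A picture is of the moment at which its call begins. There is no depth.
- ctrl.finish_job(): hands the job in, once; it reports no verdict.
Trained networks look in a picture, given as the dict that the camera call returned (one of the last four; its "shot" number tells which), for a name from the list of things; names that differ only in an ending like _2 or _b are one class to them, and where a whole thing is asked for, a point or a joint stands for the part that bears it (a point fixed in the world has none). Each returns a list of dicts, best first, with "confidence" (0 to 1); they miss things now and then, are a little off and sometimes report something else, mostly with a low value. They report only what shows in the picture. A call takes as long as a camera call. They do not tell look-alikes from the thing itself.
- models.spot_in(picture, label): "extent" ([centre column, centre row, width, height] in pixels, round what is visible of it).
- models.spot_point(picture, label): "centre" ([column, row] in pixels: a listed point, or the origin of a listed thing).
The state is a dict: "time_s": time; "joints": joint angles; "dq": joint speeds; "tau": joint torques, N m; "eef_pos": TCP position; "ee_rot": TCP orientation; "force": force on the tool from outside, world axes, zero at the start; "wrist_torque": the same for the moment, N m; "grip_width": opening from 0.0 (shut) to 1.0 (fully open).
Only numpy, scipy, OpenCV 4.12 (cv2) and the standard library are available. Lean on these libraries where they do the work, as an engineer would, in place of code of your own. Each camera call takes 0.05 s, during which the arm holds its last target. There are 200 camera calls.

## Task

Put the drilled aluminium manifold block back into the empty lane of the sloped rack: lying flat and straight along the lane, its row of round black plugs still facing up, and resting against the end stop at the lane's low end. Set it down without dropping it, and leave the coupling, the carton and the parts in the other two lanes where they are.

Things in the scene. Friction and masses are not known exactly. Their poses are not given: they have to be found in the camera images.
- manifold: drilled aluminium manifold block, plain silver, 110 mm long (its x), 44 wide (y), 55 high (z), 0.5 to 0.85 kg. Three round black plugs in a row on top, two dark ports in each long side; both ends are alike, either may point up the slope. Lies flat on the table at the start. Origin: centre of its underside.
- lane_empty: the empty one of the rack's three lanes: a grey steel strip 60 mm wide, 170 long, sloping 25 degrees, low end towards the robot with an 18 mm high end stop across it, no side walls. Origin: on the top surface, mid-width, at the stop's inner face, 85 mm above the table. x points up the slope along the strip, y across, z out of its surface (leaning 25 degrees towards the robot).
- rack: fixed teal steel rack, 400 mm wide (y). Origin: on the table under its middle; x points to its back. Lane origins at x -80, z 85, y -115, 0 or 115 mm (any can be the empty one). A narrow ledge hangs over the lanes' upper part: x -10 to 60 mm, full width, underside at z 275, stock on it up to z 338. Rear posts at x 115, y -185 and 185. The front is open.
- pump_body: loose steel pump body in one of the other lanes, against its end stop, 80 x 52 x 45 mm with a round boss to 57 mm on top; leave it. Origin: centre of its underside, axes along the lane's.
- sub_plate: loose dark steel sub-plate in the other lane, against its end stop, 125 x 50 x 30 mm; leave it. Origin: centre of its underside, axes along the lane's.
- coupling: loose round steel coupling standing on the table, diameter 52 mm, 70 mm high; leave it. Origin: centre of its underside.
- carton: small brown carton on the table, 75 x 55 x 50 mm; leave it. Origin: centre of its underside.
Mind the look-alikes: they are no part of the job. Leave any purple look-alike of the manifold alone.

How it is judged (in metres and radians):
On the way:
1. the block is picked up clear of the table (height (world z) of manifold above 0.06 m and contact force between manifold and the fingers above 1 N), for 0.2 s.
At the end, for the whole second after the job is handed in: The block lies at rest in the empty lane, plugs up: flat on the strip within 6 degrees and 6 mm, straight along it within 8.5 degrees, centred across it within 12 mm, its low end no more than 10 mm from the end stop (x of manifold in the frame of lane_empty between 0.047 and 0.065 m and y of manifold in the frame of lane_empty between -0.012 and 0.012 m and z of manifold in the frame of lane_empty between -0.006 and 0.006 m and angle between the z axis of manifold and the z axis of lane_empty, either way round below 0.1 rad and angle between the x axis of manifold and the x axis of lane_empty, either way round below 0.15 rad and linear speed of manifold below 0.02 m/s); the robot touches nothing.
It fails at once if the block is dropped (moves faster than 0.5 m/s while the fingers do not hold it) (linear speed of manifold above 0.5 m/s and contact force between manifold and the fingers below 0.1 N).
It fails at once if the coupling, the carton or a part in the other lanes is moved by more than 25 mm (distance of any of pump_body, sub_plate, coupling, carton from where it was at the start of the episode above 0.025 m).
It also fails if it takes over 38 s, if anything falls off the work surface, if the arm or the gripper's body presses on something with over 40 N, if the wrist force passes 120 N, or if a joint passes its speed limit or range.

## Working session

There is one attempt and no reset: what is moved stays moved. The work goes in short steps, Python scripts to look and compute and a shell command to move; the robot and the scene stay as the last step left them, time stands still between calls to the robot, and variables do not carry over. Pictures are saved under pics/ and viewed, about 8 in all and at most 12, crops included, and the job is handed in when it is done.

```bash
ls; mkdir -p pics; python3 - <<'E'
from rig import ctrl, eyes, models
import cv2, numpy as np
s=ctrl.sense(); print({k:np.round(s[k],3).tolist() for k in ('time_s','eef_pos','ee_rot','grip_width')}, ctrl.nose_length)
ims=[]
for n in('top','side'):
    p=eyes.capture(n); cv2.imwrite(f'pics/{n}0.png',p['color'][:,:,::-1])
    print(n,p['fx'],p['cx'],p['cy'],np.round(p['R'],4).tolist(),np.round(p['t'],1).tolist())
    for l in('manifold','lane_empty','rack','pump_body','sub_plate','coupling','carton'):
        print(l,[(np.round(d['centre']).tolist(),round(d['confidence'],2)) for d in models.spot_point(p,l)],[(np.round(d['extent']).tolist(),round(d['confidence'],2)) for d in models.spot_in(p,l)])
print(ctrl.sense()['time_s'])
E
```

```text
pics
{'time_s': 0.0, 'eef_pos': [216.317, -478.097, 252.721], 'ee_rot': [0.149, -0.149, 0.692, -0.691], 'grip_width': 1.002} 22.0
top 513.287902897618 276.59650577136813 205.8156510310672 [[0.0055, -1.0, -0.0025], [-0.9896, -0.0051, -0.144], [0.144, 0.0033, -0.9896]] [-115.2, 515.9, 1253.9]
manifold [([276.0, 284.0], 0.91), ([412.0, 270.0], 0.84), ([412.0, 204.0], 0.67), ([336.0, 296.0], 0.61), ([363.0, 237.0], 0.59)] [([341.0, 293.0, 40.0, 45.0], 0.97), ([418.0, 204.0, 45.0, 40.0], 0.9), ([276.0, 278.0, 44.0, 31.0], 0.78), ([415.0, 270.0, 53.0, 38.0], 0.76), ([368.0, 236.0, 25.0, 51.0], 0.75), ([193.0, 148.0, 37.0, 57.0], 0.3)]
lane_empty [([196.0, 171.0], 0.68)] [([194.0, 148.0, 36.0, 57.0], 0.89)]
rack [([199.0, 154.0], 0.88)] [([182.0, 130.0, 198.0, 151.0], 0.59)]
pump_body [([242.0, 155.0], 0.95)] [([241.0, 156.0, 24.0, 39.0], 0.76)]
sub_plate [([144.0, 152.0], 0.72)] [([143.0, 154.0, 31.0, 57.0], 0.62)]
coupling [([302.0, 232.0], 0.55)] [([301.0, 229.0, 16.0, 22.0], 0.68)]
carton [([344.0, 169.0], 0.95)] [([346.0, 165.0, 35.0, 39.0], 0.68), ([300.0, 226.0, 14.0, 21.0], 0.52)]
side 509.7083374030576 273.3640047569459 212.8572656369527 [[-0.7492, -0.6623, -0.0076], [-0.4244, 0.4887, -0.7623], [0.5086, -0.5679, -0.6472]] [318.3, 317.8, 1067.7]
manifold [([391.0, 196.0], 0.96), ([372.0, 234.0], 0.59)] [([393.0, 188.0, 41.0, 32.0], 0.98), ([377.0, 230.0, 43.0, 33.0], 0.78), ([366.0, 200.0, 8.0, 13.0], 0.62)]
lane_empty [([198.0, 235.0], 0.78)] [([179.0, 215.0, 64.0, 60.0], 0.83)]
rack [([182.0, 245.0], 0.69)] [([165.0, 213.0, 208.0, 206.0], 0.82)]
pump_body [([220.0, 195.0], 0.72)] [([222.0, 192.0, 37.0, 35.0], 0.97), ([164.0, 212.0, 205.0, 206.0], 0.6)]
sub_plate [([145.0, 238.0], 0.85)] [([148.0, 234.0, 54.0, 54.0], 0.64)]
coupling [([304.0, 230.0], 0.77)] [([304.0, 218.0, 22.0, 30.0], 0.67)]
carton [([286.0, 185.0], 0.96)] [([287.0, 179.0, 27.0, 31.0], 0.66)]
1.5
```

```bash
python3 - <<'E'
import cv2
a=cv2.imread('pics/top0.png')[40:340,80:480]; cv2.imwrite('pics/top0z.png',cv2.resize(a,(800,600),interpolation=cv2.INTER_CUBIC))
a=cv2.imread('pics/side0.png')[70:370,40:440]; cv2.imwrite('pics/side0z.png',cv2.resize(a,(800,600),interpolation=cv2.INTER_CUBIC))
E
```

```text
(no output)
```

View pics/top0z.png

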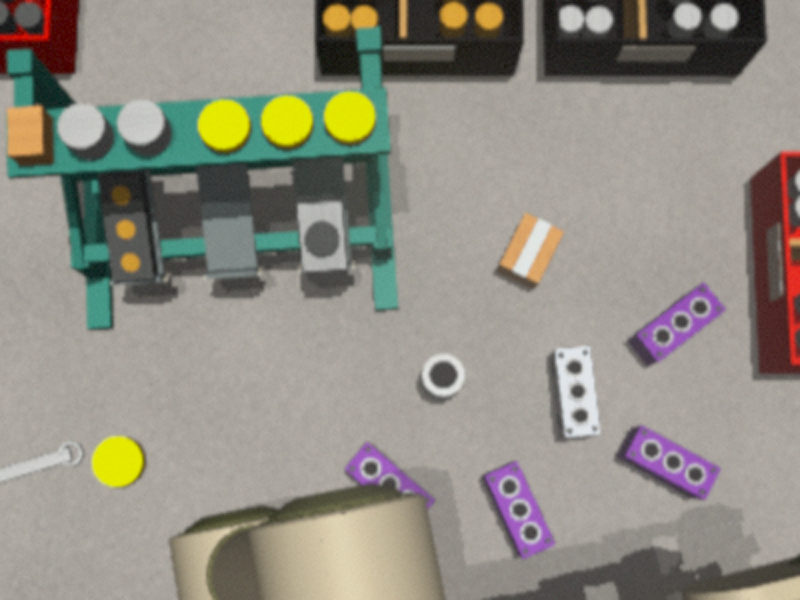

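View pics/side0z.png

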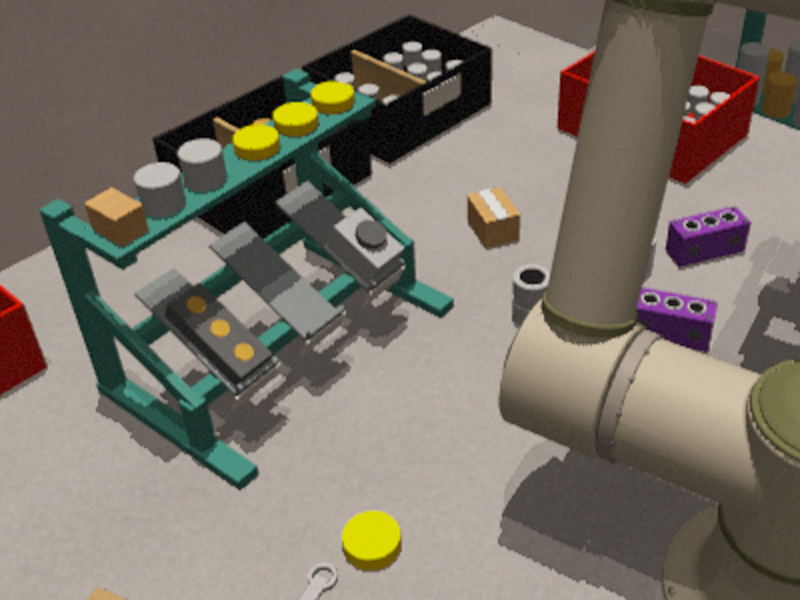

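```bash
python3 - <<'E'
import cv2,numpy as np
t=cv2.imread('pics/top0.png'); s=cv2.imread('pics/side0.png')
c=lambda im,x,y,w,h:cv2.resize(im[y:y+h,x:x+w],(400,int(400*h/w)),interpolation=cv2.INTER_CUBIC)
a=c(t,160,110,80,80); b=c(t,330,200,80,80); d=c(s,130,170,100,50)
im=np.hstack([a,b]); im=np.vstack([im,np.hstack([d,d*0])]); cv2.imwrite('pics/z1.png',im); print(im.shape)
# white mask of block
g=t[195:280,335:400].astype(int); m=((g.min(2)>150)&(g.max(2)-g.min(2)<35)).astype(np.uint8)
m=cv2.morphologyEx(m,cv2.MORPH_OPEN,np.ones((2,2)))
n,l,st,ce=cv2.connectedComponentsWithStats(m); print(st,ce)
for n in('top','side'):pass
E
```

```text
(600, 800, 3)
[[   0    2   65   83  803]
 [   0    0   65   85 4720]
 [   0   84    2    1    2]] [[37.48941469 52.501868  ]
 [31.07944915 40.19555085]
 [ 0.5        84.        ]]
```

View pics/z1.png

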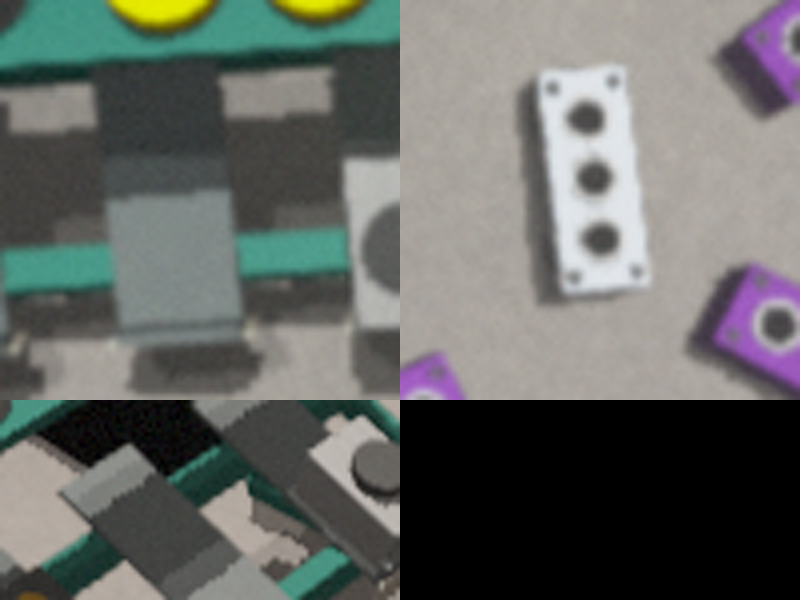

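The only silver candidate is at top (368,236), with three plugs up. The purple look-alikes are at (412,204), (412,270), (341,293) and (276,278). The crop confirms the silver block. The empty lane is the middle one, around top (195,150).

```bash
cat > h.py <<'E'
import numpy as np
from scipy.optimize import least_squares
from scipy.spatial.transform import Rotation as Ro
from rig import ctrl, eyes, models
def proj(p,X):
    c=np.asarray(X,float)@np.array(p['R']).T+p['t']
    return np.c_[p['fx']*c[:,0]/c[:,2]+p['cx'],p['fy']*c[:,1]/c[:,2]+p['cy']]
def toplane(p,uv,z):
    R=np.array(p['R']);C=-R.T@p['t'];d=np.array([(uv[0]-p['cx'])/p['fx'],(uv[1]-p['cy'])/p['fy'],1])@R
    return C+d*(z-C[2])/d[2]
def rotm(s):
    w,x,y,z=s['ee_rot'];return Ro.from_quat([x,y,z,w]).as_matrix()
c25,s25=np.cos(np.radians(25)),np.sin(np.radians(25))
def lane2rack(P):
    P=np.atleast_2d(P);return np.c_[-80+P[:,0]*c25-P[:,2]*s25,P[:,1],85+P[:,0]*s25+P[:,2]*c25]
def rack2w(q,P):
    c,s=np.cos(q[2]),np.sin(q[2]);P=np.atleast_2d(P);return np.c_[q[0]+c*P[:,0]-s*P[:,1],q[1]+s*P[:,0]+c*P[:,1],P[:,2]]
E
python3 - <<'E'
from h import *
T=eyes.capture('top');S=eyes.capture('side')
pts=np.array([[138,72],[226,66],[250,286],[162,294]])/5+[330,200]
W=np.array([toplane(T,u,55) for u in pts]);c=W.mean(0);e=(W[0]+W[1]-W[2]-W[3])/2
print('block',c.round(1),np.linalg.norm(e).round(1),'width',np.linalg.norm(W[0]-W[1]).round(1),'yaw deg',np.degrees(np.arctan2(e[1],e[0])).round(2))
L=lane2rack([[0,30,0],[0,-30,0],[170,30,0],[170,-30,0]])
tp=np.array([[118,331],[242,321]])/5+[160,110]; sp=np.array([[62,90],[125,43]])/4+[130,170]
led=np.array([[10,177],[388,155]])/2+[80,40]
rk=np.array([[-10,200,275],[-10,-200,275]])
def f(q): return np.r_[(proj(T,rack2w(q,L[:2]))-tp).ravel(),(proj(S,rack2w(q,L[2:]))-sp).ravel(),(proj(T,rack2w(q,rk))-led).ravel()]
r=least_squares(f,[550,60,0],loss='soft_l1');q=r.x
print('rack',q.round(2),np.degrees(q[2]).round(2),f(q).round(1).tolist())
s=ctrl.sense();M=rotm(s);print(M.round(3).tolist(),s['eef_pos'],s['time_s'])
E
```

```text
block [ 440.6 -339.5   55. ] 109.2 width 43.7 yaw deg 5.03
rack [6.6513e+02 9.1750e+01 7.0000e-02] 4.06 [-0.4, -0.7, -0.7, -0.3, -0.3, -0.7, 1.8, -0.5, -0.8, 1.2, 0.8, -0.0]
[[-0.911, 0.0, 0.412], [-0.412, 0.0, -0.911], [-0.0, -1.0, -0.0]] [ 216.36007155 -478.36129779  253.28219339] 1.6
```

```bash
python3 -m crank '[{"dp":[-60,20,-11],"roll":0.1,"gripper":50},{"dp":[-100,50,-18],"roll":0.2,"gripper":50},{"dp":[-140,80,-25],"roll":0.3,"gripper":50},{"dp":[-180,100,-32],"roll":0.337,"gripper":50},{"dp":[-215,120,-38],"roll":0.337,"gripper":50},{"dp":[-238,130,-42.4],"roll":0.337,"gripper":50},{"dp":[-238,133,-42.4],"roll":0.337,"gripper":50},{"dp":[-238,133,-42.4],"roll":0.337,"gripper":50},{"dp":[-238,133,-42.4],"roll":0.337,"gripper":50},{"dp":[-238,133,-42.4],"roll":0.337,"gripper":50}]' 70
python3 - <<'E'
from h import *
import cv2
s=ctrl.sense();print(s['eef_pos'],rotm(s).round(3).tolist(),s['grip_width'],s['time_s'])
for n in('side','top'):
    p=eyes.capture(n);cv2.imwrite(f'pics/{n}1.png',p['color'][:,:,::-1])
    x,y=(330,80) if n=='side' else (310,170)
    cv2.imwrite(f'pics/{n}1z.png',cv2.resize(p['color'][y:y+120,x:x+160,::-1],(800,600)))
E
```

```text
time_s: 2.43
eef_pos: [415.6, -342.2, 120.8]
ee_rot: [-0.031, 0.031, -0.706, 0.707]
force: [-0.0, -0.3, 0.0]
grip_width: 0.803
[ 415.55248774 -342.21060166  120.77602586] [[-0.996, 0.0, 0.088], [-0.088, -0.001, -0.996], [-0.0, -1.0, 0.001]] 0.8030690596066621 2.4333
```

View pics/side1z.png

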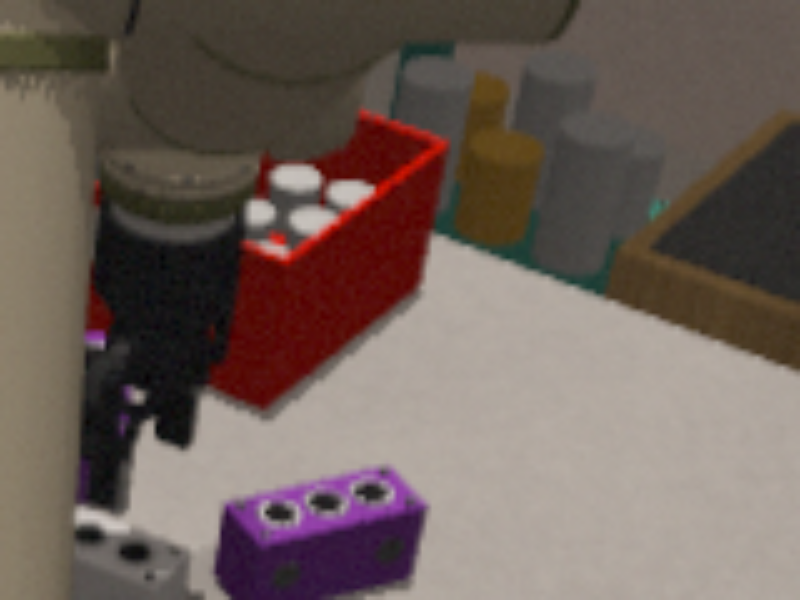

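Side view: the fingers straddle the silver block at crop (100,520), just clear of the purple block at (320,530). I'll go down and grip.

```bash
python3 -m crank '[{"dp":[0,30,0],"roll":0,"gripper":50},{"dp":[0,60,0],"roll":0,"gripper":50},{"dp":[0,85,0],"roll":0,"gripper":50},{"dp":[0,85,0],"roll":0,"gripper":50},{"dp":[0,85,0],"roll":0,"gripper":255},{"dp":[0,85,0],"roll":0,"gripper":255},{"dp":[0,85,0],"roll":0,"gripper":255},{"dp":[0,85,0],"roll":0,"gripper":255},{"dp":[0,85,0],"roll":0,"gripper":255},{"dp":[0,85,0],"roll":0,"gripper":255}]' 70
python3 -m crank '[{"dp":[0,0,0],"roll":0,"gripper":255},{"dp":[0,0,0],"roll":0,"gripper":255},{"dp":[0,0,0],"roll":0,"gripper":255},{"dp":[0,-15,0],"roll":0,"gripper":255},{"dp":[0,-35,0],"roll":0,"gripper":255},{"dp":[0,-65,0],"roll":0,"gripper":255},{"dp":[0,-100,0],"roll":0,"gripper":255},{"dp":[0,-135,0],"roll":0,"gripper":255},{"dp":[0,-160,0],"roll":0,"gripper":255},{"dp":[0,-160,0],"roll":0,"gripper":255}]' 70
python3 - <<'E'
from h import *
q=[665.13,91.75,np.radians(4.06)]
s=ctrl.sense();M=rotm(s);p=s['eef_pos']
for n,P in dict(pre=[-180,0,225],above=[-57.6,0,200],touch=[-57.6,0,168],end=[-65,0,133]).items():
    w=rack2w(q,P)[0];print(n,w.round(1),(M.T@(w-p)).round(1))
print(np.degrees(np.arctan2(M[1,2],M[0,2])),s['wrist_torque'])
E
```

```text
time_s: 3.37
eef_pos: [416.1, -342.5, 37.4]
ee_rot: [-0.032, 0.03, -0.706, 0.707]
force: [-2.8, 1.3, 8.2]
grip_width: 0.509
time_s: 4.2
eef_pos: [416.9, -343.1, 201.1]
ee_rot: [-0.033, 0.029, -0.703, 0.709]
force: [0.4, -0.8, -4.6]
grip_width: 0.51
pre [485.6  79.  225. ] [-105.6  -27.  -414.2]
above [607.7  87.7 200. ] [-227.9   -1.3 -412.4]
touch [607.7  87.7 168. ] [-227.7   30.7 -412.7]
end [600.3  87.1 133. ] [-220.1   65.7 -413.1]
-84.96541676206415 [-0.04330849  0.03251047 -0.00997193]
```

```bash
python3 -m crank '[{"dp":[0,-5,-15],"roll":0.017,"gripper":255},{"dp":[-10,-10,-45],"roll":0.017,"gripper":255},{"dp":[-20,-15,-80],"roll":0.017,"gripper":255},{"dp":[-30,-20,-115],"roll":0.017,"gripper":255},{"dp":[-40,-27,-150],"roll":0.017,"gripper":255},{"dp":[-50,-27,-185],"roll":0.017,"gripper":255},{"dp":[-60,-27,-220],"roll":0.017,"gripper":255},{"dp":[-70,-27,-255],"roll":0.017,"gripper":255},{"dp":[-80,-27,-290],"roll":0.017,"gripper":255},{"dp":[-90,-27,-325],"roll":0.017,"gripper":255}]' 70
python3 -m crank '[{"dp":[-5,0,-35],"roll":0,"gripper":255},{"dp":[-10,0,-65],"roll":0,"gripper":255},{"dp":[-16,0,-83],"roll":0,"gripper":255},{"dp":[-16,0,-89],"roll":0,"gripper":255},{"dp":[-16,0,-89],"roll":0,"gripper":255},{"dp":[-16,0,-89],"roll":0,"gripper":255},{"dp":[-16,0,-89],"roll":0,"gripper":255}]' 70
cat > m.py <<'E'
from h import *
import cv2,sys
q=[665.13,91.75,np.radians(4.06)]
s=ctrl.sense();M=rotm(s);p=s['eef_pos']
for n,P in dict(above=[-57.6,0,200],touch=[-57.6,0,168],end=[-65,0,133]).items():
    w=rack2w(q,P)[0];print(n,w.round(1),(M.T@(w-p)).round(1))
print(s['time_s'],p.round(1),np.degrees(np.arctan2(M[1,2],M[0,2])),M[:,1].round(3),s['force'].round(1),s['grip_width'])
k=sys.argv[1];o=[]
for n,(x,y) in dict(side=(130,80),top=(150,90)).items():
    c=eyes.capture(n);cv2.imwrite(f'pics/{n}{k}.png',c['color'][:,:,::-1])
    o.append(cv2.resize(c['color'][y:y+150,x:x+100,::-1],(400,600),interpolation=cv2.INTER_CUBIC))
    for l in ('manifold','pump_body','sub_plate'):print(n,l,[(d['centre'],d['confidence']) for d in models.spot_point(c,l)][:3])
cv2.imwrite(f'pics/z{k}.png',np.hstack(o))
E
python3 m.py 2
```

```text
time_s: 5.03
eef_pos: [476.1, -8.1, 220.9]
ee_rot: [0.024, -0.026, 0.707, -0.706]
force: [0.8, -0.5, -5.9]
grip_width: 0.507
time_s: 5.62
eef_pos: [486.3, 78.9, 221.8]
ee_rot: [-0.024, 0.025, -0.707, 0.707]
force: [0.3, -0.1, -5.4]
grip_width: 0.508
above [607.7  87.7 200. ] [-121.7   21.7   -0.3]
touch [607.7  87.7 168. ] [-121.7   53.7   -0.3]
end [600.3  87.1 133. ] [-114.4   88.7   -0.3]
5.6167 [486.3  78.9 221.8] -86.00796534671564 [-0.001 -0.    -1.   ] [ 0.3 -0.1 -5.4] 0.5078540062745901
side manifold [([218.4, 212.6], 0.79), ([395.1, 196.9], 0.73), ([372.9, 236.8], 0.68)]
side pump_body []
side sub_plate [([146.4, 240.6], 0.87)]
top manifold [([338.2, 293.3], 0.86), ([415.9, 206.2], 0.78), ([278.0, 283.1], 0.58)]
top pump_body [([241.7, 153.2], 0.94)]
top sub_plate [([145.6, 152.9], 0.68)]
```

View pics/z2.png

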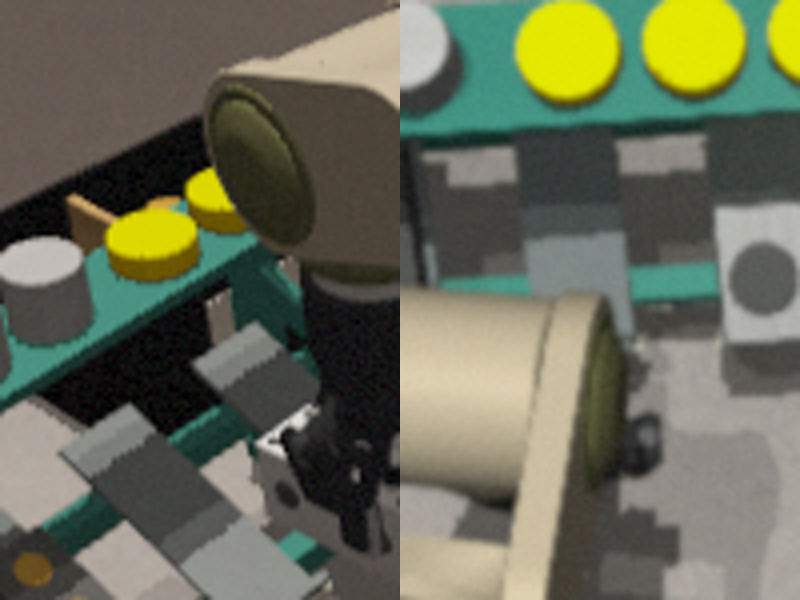

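```bash
python3 - <<'E'
from h import *
S=eyes.capture('side');T=eyes.capture('top')
p=ctrl.sense()['eef_pos']
for h in (0,50,100,120,140,160,200,250): print(h,proj(S,[p+[0,0,h]]).round(0),proj(T,[p+[54,0,h]]).round(0))
q=[665.13,91.75,np.radians(4.06)]
print(proj(S,rack2w(q,[[-10,0,275],[-10,0,285],[-10,0,295],[-10,0,338],[25,0,338]])).round(0))
E
```

```text
0 [[228. 204.]] [[188. 182.]]
50 [[226. 186.]] [[184. 177.]]
100 [[225. 167.]] [[179. 172.]]
120 [[224. 159.]] [[177. 170.]]
140 [[223. 151.]] [[175. 168.]]
160 [[223. 143.]] [[173. 166.]]
200 [[221. 125.]] [[168. 161.]]
250 [[219. 102.]] [[162. 154.]]
[[171. 158.]
 [171. 155.]
 [170. 151.]
 [167. 135.]
 [156. 130.]]
```

```bash
python3 - <<'E'
from h import *
S=eyes.capture('side');p=ctrl.sense()['eef_pos'];a=np.radians(4.06)
ex=np.array([np.cos(a),np.sin(a),0]);ey=np.array([-np.sin(a),np.cos(a),0])
for dz in(17.6,-37.4):print(proj(S,[p+80*ex+22*ey+[0,0,dz],p+80*ex-22*ey+[0,0,dz]]).round(1).tolist())
E
python3 -m crank '[{"dp":[-15,0,0],"roll":0,"gripper":255},{"dp":[-40,5,0],"roll":0,"gripper":255},{"dp":[-70,10,0],"roll":0,"gripper":255},{"dp":[-95,15,0],"roll":0,"gripper":255},{"dp":[-112,20,0],"roll":0,"gripper":255},{"dp":[-120,22,0],"roll":0,"gripper":255},{"dp":[-120,22,0],"roll":0,"gripper":255},{"dp":[-120,22,0],"roll":0,"gripper":255}]' 70
sed -i 's/above=.*133\])/touch=[-59.4,0,169],mid=[-65.5,0,151],end=[-67.5,0,132])/' m.py; python3 m.py 3
```

```text
[[193.8, 189.5], [207.3, 180.1]]
[[196.4, 208.4], [209.4, 198.8]]
time_s: 6.83
eef_pos: [606.0, 88.4, 199.7]
ee_rot: [0.025, -0.026, 0.707, -0.707]
force: [0.0, 0.7, -6.1]
grip_width: 0.51
touch [605.9  87.5 169. ] [ 0.2 30.7  0.9]
mid [599.8  87.1 151. ] [ 6.2 48.8  0.9]
end [597.8  87.  132. ] [ 8.2 67.8  0.9]
6.8333 [606.   88.4 199.7] -85.93554042146603 [-0.001 -0.    -1.   ] [ 0.   0.7 -6.1] 0.5104733713870234
side manifold [([371.9, 239.1], 0.84), ([347.6, 170.6], 0.76), ([391.2, 196.9], 0.75)]
side pump_body [([218.8, 197.0], 0.62)]
side sub_plate [([147.0, 233.5], 0.91)]
top manifold [([413.3, 205.8], 0.91), ([409.7, 269.3], 0.83), ([277.2, 283.9], 0.76)]
top pump_body [([238.9, 153.6], 0.74)]
top sub_plate [([145.9, 152.1], 0.4)]
```

View pics/z3.png

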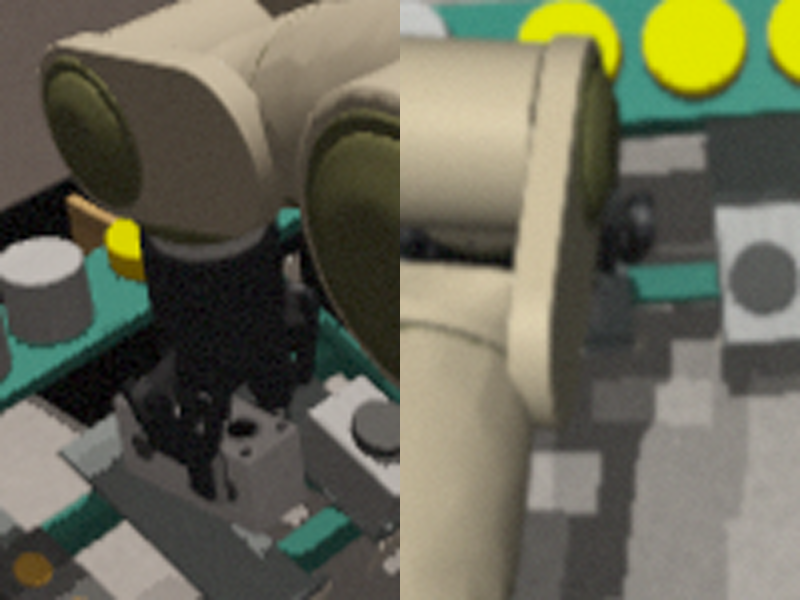

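Side view: the block hangs level over the middle lane at crop (210,430). Nothing is touching the ledge, and the wrist is above and in front of it. Lowering to contact.

```bash
python3 -m crank '[{"dp":[0,10,0.5],"roll":0,"gripper":255},{"dp":[0,20,0.5],"roll":0,"gripper":255},{"dp":[0,26,0.5],"roll":0,"gripper":255},{"dp":[0,29,0.5],"roll":0,"gripper":255},{"dp":[0.5,31,0.5],"roll":0,"gripper":255},{"dp":[0.5,32,0.5],"roll":0,"gripper":255}]' 70
python3 -m crank '[{"dp":[0.5,1.5,0],"roll":0,"gripper":255},{"dp":[1,3,0],"roll":0,"gripper":255},{"dp":[1.5,4.5,0],"roll":0,"gripper":255},{"dp":[2,6,0],"roll":0,"gripper":255}]' 30
```

```text
time_s: 7.73
eef_pos: [605.5, 87.9, 168.6]
ee_rot: [-0.025, 0.025, -0.707, 0.707]
force: [-6.4, -0.7, 0.9]
grip_width: 0.507
time_s: 8.07
eef_pos: [604.1, 88.4, 164.6]
ee_rot: [0.026, -0.024, 0.707, -0.706]
force: [-10.2, 3.4, 8.4]
grip_width: 0.508
```

```bash
python3 -m crank '[{"dp":[0.5,2,0],"roll":0,"gripper":255},{"dp":[1,4,0],"roll":0,"gripper":255},{"dp":[1.5,6,0],"roll":0,"gripper":255},{"dp":[2,8,0],"roll":0,"gripper":255},{"dp":[3,10,0],"roll":0,"gripper":255},{"dp":[3.5,12,0],"roll":0,"gripper":255}]' 25
python3 m.py 4
```

```text
time_s: 8.57
eef_pos: [600.7, 88.3, 152.3]
ee_rot: [0.027, -0.024, 0.707, -0.706]
force: [-7.6, 2.5, 5.4]
grip_width: 0.505
touch [605.9  87.5 169. ] [ -5.2 -16.7   1.1]
mid [599.8  87.1 151. ] [1.  1.3 1.1]
end [597.8  87.  132. ] [ 3.1 20.3  1.1]
8.5667 [600.7  88.3 152.3] -85.87986483962901 [ 0.003  0.001 -1.   ] [-7.6  2.5  5.4] 0.5051701660217326
side manifold [([348.4, 171.7], 0.96), ([183.0, 210.1], 0.92), ([371.3, 236.4], 0.85)]
side pump_body [([218.0, 196.9], 0.59)]
side sub_plate [([148.2, 238.6], 0.73)]
top manifold [([410.6, 268.0], 0.74), ([413.7, 205.1], 0.72), ([337.9, 296.0], 0.67)]
top pump_body [([240.1, 154.5], 0.87)]
top sub_plate [([145.1, 153.9], 0.47), ([243.7, 156.1], 0.19)]
```

View pics/z4.png

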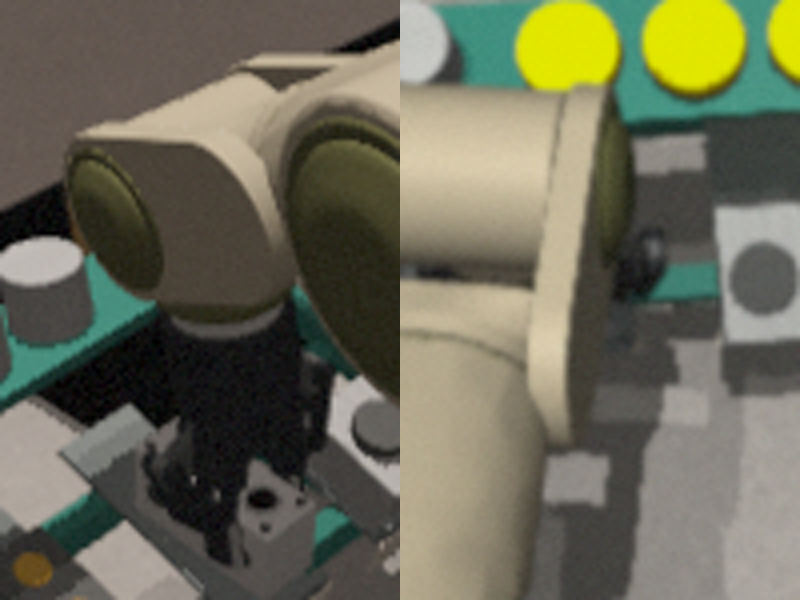

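The block is pivoting as intended, about half tilted, with its low end over the strip at crop (270,560). Continuing.

```bash
python3 -m crank '[{"dp":[0.5,2,0.3],"roll":0,"gripper":255},{"dp":[1,4,0.5],"roll":0,"gripper":255},{"dp":[1.3,6,0.8],"roll":0,"gripper":255},{"dp":[1.6,8,1],"roll":0,"gripper":255},{"dp":[2,10,1],"roll":0,"gripper":255},{"dp":[2.3,12,1],"roll":0,"gripper":255}]' 25
python3 -m crank '[{"dp":[0.2,1.5,0],"roll":0,"gripper":255},{"dp":[0.4,3,0],"roll":0,"gripper":255},{"dp":[0.5,4.5,0],"roll":0,"gripper":255},{"dp":[0.6,6,0],"roll":0,"gripper":255},{"dp":[0.6,6,0],"roll":0,"gripper":255}]' 25
```

```text
time_s: 9.47
eef_pos: [598.8, 87.2, 140.2]
ee_rot: [0.027, -0.024, 0.707, -0.706]
force: [-3.2, 4.7, 2.4]
grip_width: 0.506
time_s: 9.88
eef_pos: [598.3, 87.0, 133.8]
ee_rot: [0.027, -0.024, 0.707, -0.706]
force: [-2.3, 4.2, 1.3]
grip_width: 0.507
```

```bash
python3 -m crank '[{"dp":[0,1,0],"roll":0,"gripper":255},{"dp":[0,2,0],"roll":0,"gripper":255},{"dp":[0,3,0],"roll":0,"gripper":255},{"dp":[0,3,0],"roll":0,"gripper":255}]' 20
python3 m.py 5
```

```text
time_s: 10.22
eef_pos: [598.3, 86.8, 130.9]
ee_rot: [0.026, -0.024, 0.707, -0.707]
force: [-2.6, 4.3, 4.7]
grip_width: 0.507
touch [605.9  87.5 169. ] [ -7.8 -38.1  -0.2]
mid [599.8  87.1 151. ] [ -1.6 -20.1  -0.2]
end [597.8  87.  132. ] [ 0.4 -1.1 -0.2]
10.2167 [598.3  86.8 130.9] -85.9030359983361 [ 0.003  0.001 -1.   ] [-2.6  4.3  4.7] 0.5074617221394012
side manifold [([183.6, 217.6], 0.81), ([347.0, 168.7], 0.65), ([324.8, 262.9], 0.65)]
side pump_body [([218.3, 198.0], 0.64)]
side sub_plate [([143.7, 239.0], 0.88)]
top manifold [([410.6, 268.8], 0.92), ([411.7, 202.1], 0.92), ([276.3, 283.7], 0.87)]
top pump_body [([240.6, 156.1], 0.76)]
top sub_plate [([142.8, 151.1], 0.42)]
```

View pics/z5.png

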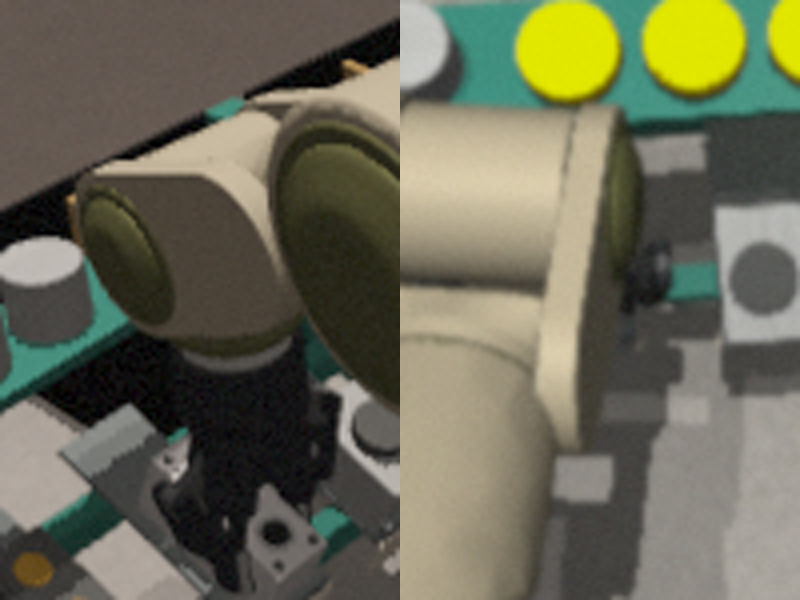

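```bash
python3 -m crank '[{"dp":[0,1,0],"roll":0,"gripper":255},{"dp":[0,2,0],"roll":0,"gripper":255},{"dp":[0,2,0],"roll":0,"gripper":255}]' 20
python3 -m crank '[{"dp":[0,0,0],"roll":0,"gripper":110},{"dp":[0,0,0],"roll":0,"gripper":100},{"dp":[0,0,0],"roll":0,"gripper":85},{"dp":[0,0,0],"roll":0,"gripper":70},{"dp":[0,0,0],"roll":0,"gripper":50},{"dp":[0,0,0],"roll":0,"gripper":50}]' 20
python3 m.py 6
```

```text
time_s: 10.87
eef_pos: [598.3, 86.8, 130.8]
ee_rot: [-0.027, 0.024, -0.707, 0.707]
force: [-9.8, 4.8, 18.6]
grip_width: 0.509
time_s: 11.37
eef_pos: [597.6, 86.2, 127.2]
ee_rot: [-0.025, 0.025, -0.707, 0.707]
force: [0.1, 0.6, 0.2]
grip_width: 0.803
touch [605.9  87.5 169. ] [ -8.4 -41.8  -0.7]
mid [599.8  87.1 151. ] [ -2.3 -23.8  -0.7]
end [597.8  87.  132. ] [-0.3 -4.8 -0.7]
11.3667 [597.6  86.2 127.2] -85.95070184745379 [ 0. -0. -1.] [0.1 0.6 0.2] 0.8034057808304634
side manifold [([391.7, 194.6], 0.95), ([375.0, 238.2], 0.8), ([329.1, 264.8], 0.78)]
side pump_body [([217.8, 198.7], 0.61)]
side sub_plate [([145.0, 238.1], 0.67)]
top manifold [([408.5, 268.2], 0.92), ([416.3, 205.8], 0.92), ([337.5, 294.9], 0.81)]
top pump_body [([241.2, 154.9], 0.86), ([145.8, 152.0], 0.69)]
top sub_plate [([146.2, 148.7], 0.65)]
```

View pics/z6.png

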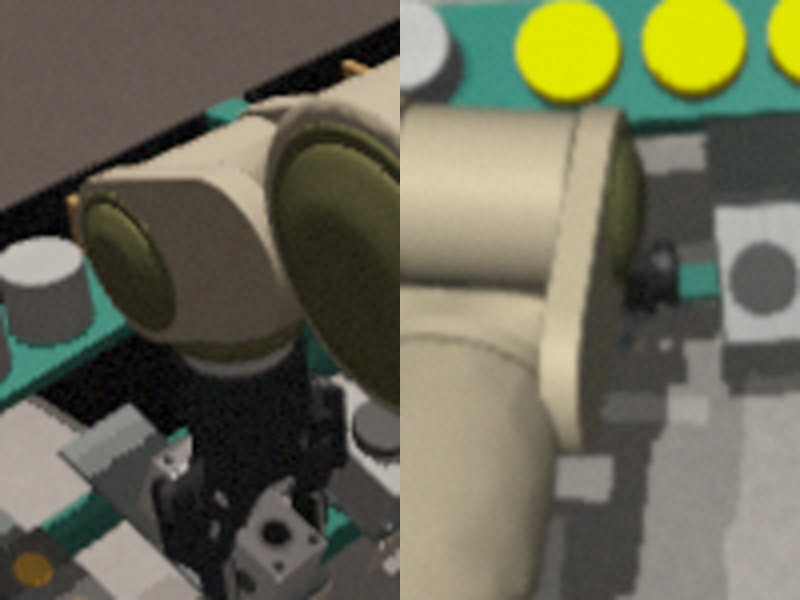

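Force rose to a firm seat (z 130.8, 18.6 N), and the block did not move on release. I'll back straight up, then off towards the robot, and check.

```bash
python3 -m crank '[{"dp":[0,-8,0],"roll":0,"gripper":50},{"dp":[0,-22,0],"roll":0,"gripper":50},{"dp":[0,-40,0],"roll":0,"gripper":50},{"dp":[0,-65,0],"roll":0,"gripper":50},{"dp":[0,-95,0],"roll":0,"gripper":50},{"dp":[35,-110,0],"roll":0,"gripper":50},{"dp":[75,-110,0],"roll":0,"gripper":50},{"dp":[115,-110,0],"roll":0,"gripper":50},{"dp":[155,-110,0],"roll":0,"gripper":50},{"dp":[195,-110,0],"roll":0,"gripper":50}]' 20
python3 -m crank '[{"dp":[0,0,40],"roll":0,"gripper":50},{"dp":[0,0,80],"roll":0,"gripper":50},{"dp":[0,0,120],"roll":0,"gripper":50},{"dp":[0,0,160],"roll":0,"gripper":50},{"dp":[0,0,200],"roll":0,"gripper":50},{"dp":[0,0,240],"roll":0,"gripper":50},{"dp":[0,0,250],"roll":0,"gripper":50},{"dp":[0,0,250],"roll":0,"gripper":50}]' 20
python3 m.py 7
```

```text
time_s: 12.6
eef_pos: [401.0, 72.5, 237.6]
ee_rot: [-0.025, 0.025, -0.707, 0.707]
force: [0.8, -1.2, 0.7]
grip_width: 0.803
time_s: 13.27
eef_pos: [420.6, -179.2, 237.6]
ee_rot: [-0.024, 0.024, -0.707, 0.707]
force: [-0.2, 1.0, 0.8]
grip_width: 0.805
touch [605.9  87.5 169. ] [-202.8   68.5 -253.7]
mid [599.8  87.1 151. ] [-196.7   86.5 -253.7]
end [597.8  87.  132. ] [-194.7  105.5 -253.7]
13.2667 [ 420.6 -179.2  237.6] -86.15109919046117 [ 0. -0. -1.] [-0.2  1.   0.8] 0.8050275477104842
side manifold [([369.3, 239.1], 0.77), ([180.5, 216.9], 0.66), ([348.3, 169.3], 0.54)]
side pump_body [([219.9, 197.4], 0.56)]
side sub_plate [([147.5, 236.8], 0.65)]
top manifold [([412.0, 205.4], 0.9), ([338.5, 292.0], 0.68), ([409.9, 270.5], 0.63)]
top pump_body [([241.5, 154.4], 0.66)]
top sub_plate [([146.5, 151.0], 0.73)]
```

View pics/z7.png

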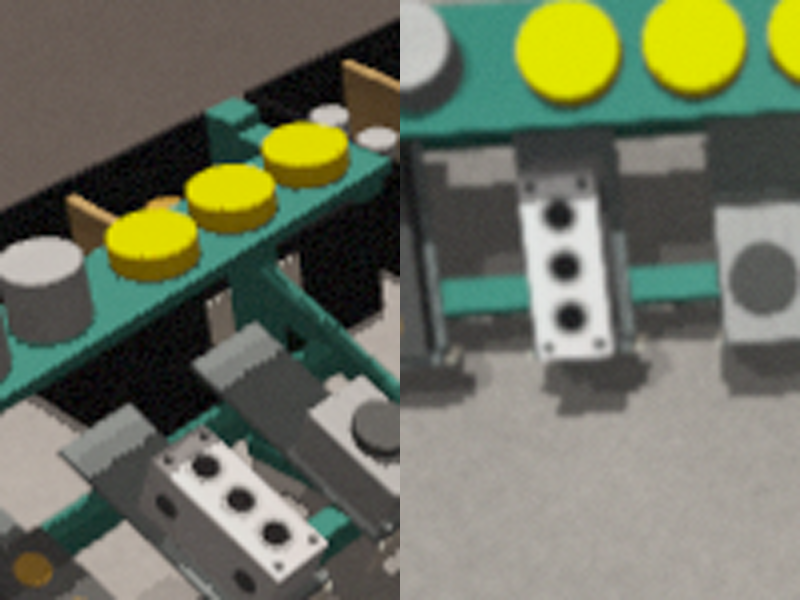

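```bash
python3 - <<'E'
from h import *
T=eyes.capture('top');S=eyes.capture('side')
tp=np.array([[518,181],[593,173],[613,356],[537,361]])-[400,0];tp=tp/4+[150,90]
sp=np.array([[152,460],[208,429],[328,543],[275,584]])/4+[130,80]
q=[665.13,91.75,np.radians(4.06)]
B=np.array([[55,22,55],[55,-22,55],[-55,-22,55],[-55,22,55.]])
def g(v): # lane pos, rotvec in lane
    return rack2w(q,lane2rack(Ro.from_rotvec(v[3:]).apply(B)+v[:3]))
f=lambda v:np.r_[(proj(T,g(v))-tp).ravel(),(proj(S,g(v))-sp).ravel()]
r=least_squares(f,[58,0,0,0,0,0]);print('lane pos',r.x[:3].round(1),'rot deg',np.degrees(r.x[3:]).round(1),f(r.x).round(1).tolist())
f2=lambda v:f([v[0],v[1],0,0,0,v[2]]);r=least_squares(f2,[58,0,0]);print('flat fit',r.x.round(3),f2(r.x).round(1).tolist())
for l in('coupling','carton'):
  for n,p in(('top',T),('side',S)):print(l,n,[(np.round(d['centre']).tolist(),round(d['confidence'],2)) for d in models.spot_point(p,l)][:2])
E
```

```text
lane pos [53.8 -1.2 -6. ] rot deg [ 0.4  0.3 -0.6] [-0.4, -1.6, 0.1, -0.6, -0.5, 0.3, -0.3, 0.1, 0.4, 0.2, -0.5, -0.7, 0.8, 1.0, 1.4, 0.3]
flat fit [ 5.3969e+01 -8.2300e-01 -1.0000e-02] [-1.2, -1.1, -0.6, -0.1, -1.2, 1.0, -1.0, 0.8, 0.6, -1.0, -0.1, -2.0, 1.2, 0.0, 1.7, -0.7]
coupling top []
coupling side []
carton top [([345.0, 167.0], 0.56)]
carton side [([287.0, 183.0], 0.8)]
```

```bash
python3 -c "
from rig import ctrl
print(ctrl.finish_job(), ctrl.sense()['time_s'])"
```

```text
the job is handed in; nothing more can be done
the job is handed in; nothing more can be done
```

The manifold block is back in the empty middle lane, plugs up and against the end stop, and the job is handed in. It took about 14 s of robot time; no verdict was reported.

I gripped the silver block 25 mm off centre and carried it level to the lane. I then pressed its upper end onto the strip so it pivoted in the pads down to the 25° slope. Once the force showed a firm seat (about 19 N), I released it and backed the arm clear.

**Last checks, fitted from both cameras in the lane frame:**

| Quantity | Result | Allowed |
|---|---|---|
| Distance up the lane (x) | 54 mm | 47 to 65 mm |
| Offset across the lane (y) | -1 mm | ±12 mm |
| Tilt | under 1° | about 5.7° |
| Twist along the lane | about 0.6° | 8.5° |

- **Height disagreed:** the free fit put the block 6 mm below the strip surface, which is impossible and right at the 6 mm limit. I put it down to rack fit and calibration error. A second fit, with the block forced flat on the strip, matched the pictures within about 2 pixels.
- **Other parts:** the pump body, sub-plate and carton show where they were.
- **Coupling not confirmed:** neither camera picked it up at the end, probably because the arm was over it. The arm only passed well above it, at a TCP height of 200 mm or more.

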